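# Load a label roll onto the spindle of a bench roll holder

### The arm

A 6-joint arm with a two-finger parallel gripper is mounted at the origin on the work surface. World frame = base frame: x ahead of the robot, y to its left, z up, the work surface at z = 0. Lengths are in mm, angles in rad, forces in N, time in s.
With the tool pointing down it reaches from about 300 to 775 mm from the base axis. Payload 14.6 kg.
Tool frame: the origin (TCP) lies between the finger pads; the fingertips stand 19 mm ahead of it and the grasp point (between the pads) is the TCP; z points along the fingers, y is the line along which they close (so a half turn about z gives the same grasp; the last joint's range is limited). The gripper opens to 94 mm and grips with 3 to 60 N. Pads are 16 mm wide; open, the fingers measure 119 mm over their backs; the gripper's body (75 mm by 177 mm) begins 78 mm behind the grasp point.
Start: joints at [-1.179, 0.3, 1.521, -0, 1.321, -0.067], TCP at [243.572, -493.115, 193.646] pointing down, gripper open.
Joint ranges: [-3.03, 3.03], [-0.79, 2.21], [0.23, 2.52], [-1.04, 4.18], [0, 3.07], [-2.55, 2.55]. Speed limits (rad/s): [2.22, 2.22, 2.57, 3.14, 3.14, 3.14].

### API

Orientations are given as [roll, pitch, yaw] about the fixed x, y, z axes, in that order (R = Rz(yaw) Ry(pitch) Rx(roll)).
In Python, from cell import monitor, imaging, job, find_in, trace gives the robot as it stands. The module is installed in compiled form; this text tells all that it offers.
- The arm moves only by the tool arm_command, never from a script. Its argument "steps" is a list of rows, each a list of 5 numbers: the opening, from 0 (shut) to 1 (fully open), then the shift along the tool's x, y, z in mm, then the turn about the tool's z in degrees. In form: [[gripper, dx, dy, dz, turn], ...]. A call has 1 to 20 rows; each row is the pose to reach, as a shift and turn from the pose commanded when the call began, along the tool's axes at that moment; what a row does not reach only later rows make up. A row lasts 1/8 s, in which the tool goes at most 62.5 mm and 10.7 degrees, less where a joint would pass 70% of its speed; a pose out of reach is approached as far as the arm can. A call with a gripper value outside its range is refused whole. The fingers move at their own pace and stop on an object; "force" is the grip in N (left out, the last holds). Time passes only in rows, so rows that repeat a pose let the fingers close. It gives the time, the measured TCP pose, the force, the opening and the grip force at its end, in the units of the state.
- monitor.read_state(): the state, without advancing time (a new reading comes with each control period).
- imaging.camera(name): name is "scene" or "top" or "wrist"; returns a dict with "img" (420x560x3 uint8, red, green, blue), "mtx" (3x3 intrinsics, pixels), "view" (4x4, takes a point from world to camera coordinates). Camera axes: x right, y down, z forward; pixel columns grow to the right and rows downward; lengths in mm; the calibration is good to about 2 mm. The wrist camera is an equidistant fisheye: a pixel r from the principal point sees the ray r / f radians off the axis. A picture is of the moment at which its call begins. There is no depth.
- job.sign_off(): hands the job in; it is judged then, once.
Trained networks look in a picture, given as the dict that the camera call returned (one of the last four; its "shot" number tells which), for a name from the list of things; names that differ only in an ending like _2 or _b are one class to them, and where a whole thing is asked for, a point or a joint stands for the part that bears it (a point fixed in the world has none). Each returns a list of dicts, best first, with "p" (0 to 1); they miss things now and then, are a little off and sometimes report something else, mostly with a low value. They report only what shows in the picture. A call takes as long as a camera call. They do not tell look-alikes from the thing itself.
- find_in(picture, target): "rect" ([centre column, centre row, width, height] in pixels, round what is visible of it).
- trace(picture, target): "region" (420x560 bool, what is visible of it) and "rect" ([centre column, centre row, width, height] in pixels, round what is visible of it).
The state is a dict: "clock": time; "joints": joint angles; "qd": joint speeds; "effort": joint torques, N m; "eef_pos": TCP position; "eef_rot": TCP orientation; "wrist_force": force on the tool from outside, world axes, zero at the start; "moment": the same for the moment, N m; "finger_gap": finger opening in mm; "finger_force": force on a finger pad.
Only numpy, scipy, OpenCV 4.12 (cv2) and the standard library are available. Lean on these libraries where they do the work, as an engineer would, in place of code of your own. Each camera call takes 0.05 s, during which the arm holds its last target. There are 200 camera calls.

### The job

The label-roll holder has run empty. Take its bare spindle out by the black grip, thread it through the core of the wide label roll lying in the stock tray, far enough that the roll will clear both side plates, and carry the roll on the spindle back to the holder, both ends of the spindle fully down in their slots so that the roll hangs level and free between the side plates. The core is snug and only cardboard: feel it in gently rather than force it, set it down gently, do not touch the labels with the gripper, and leave the narrow roll and the dish of beans where they are.

Things in the scene. Friction and masses are not known exactly. Their poses are not given: they have to be found in the camera images.
- holder: Bench label-roll holder of light grey steel, fixed; origin at the centre of its underside, z up, y along the spindle's axis. Base 150 x 98 mm, two upright side plates, inner faces at y = +-43 mm, outer at +-49 mm, 52 mm long near the top, 83 mm high. Each has a slot open at the top, 16 mm wide, floor 54 mm up, mouth flared above 70 mm. The bare spindle lies in the slots, nose to +y.
- holder_seat (a point): Point midway between the holder's side plates on the seated spindle's axis, 60 mm above the bench; axes as the holder's. From here a spindle lying in mid-play has, along y: black grip -101 to -55 mm, neck (in the -y slot) -55 to -39, flange -39 to -35, barrel -35 to +39, nose journal (in the +y slot) +39 to +61. It can slide 4 mm either way along y and 2 mm along x.
- holder_grip (a point): Middle of the spindle's ribbed black grip at the start, within 3 mm along y; the point stays with the holder, 78 mm to the -y side of holder_seat, same height. Spindle: one rigid piece, 0.12 kg; diameters: grip 20 mm, neck and nose 12, flange 34, barrel 23.4 with square shoulders. Once in the hand it is not measured: its place is known from the grip and by touch.
- tray: Grey plastic stock tray, fixed, 196 x 112 mm, floor 4 mm thick, origin at its underside, z up. Two bays with middles at x = -46 and +46 mm, each with a roll lying on its rim, axis along y, held by low ribs. Wall at y = -62 mm: 12 mm high. At +y an end stop, face at y = +42 mm, 62 mm high, with a 34 mm wide notch down to 22 mm at each bay, for a spindle to pass while the roll leans on the stop.
- roll_c (a point): Centre of the wide label roll: white paper, 80 mm in diameter, 70 mm wide, 0.19 to 0.35 kg; its y axis is the bore axis, along the tray's y at the start. Cardboard core, bore 25 mm in diameter, square edges (0.8 mm of room round the spindle's barrel). It lies loose in either bay, far face 3 to 12 mm short of the end stop, and slides up to it when pushed. It is threaded from the tray's -y side.
- roll: The same wide roll: its origin is the roll's centre, axes as roll_c. When it hangs on the spindle its centre is about 0.8 mm below the spindle's axis. The spindle's flange cannot pass through the core: pushed right home, the flange meets the roll's -y face. Held by its grip end, the spindle may droop by 1 or 2 mm at the nose; with the roll on, a little more.
- roll2_c (a point): Centre of the narrow label roll in the other bay, to be left alone: 80 mm in diameter, 38 mm wide, bore 40 mm.
- dish1_c (a point): Centre of the glass dish of beans (90 mm across, 15 mm high) on the white sorting board at the right, to be left alone.
There are look-alikes about, which are no part of the job. Leave any orange or red look-alike of the holder alone.

How it is judged (in metres and radians):
On the way:
1. the wide roll hangs on the spindle clear above the tray (height (world z) of roll_c above 0.09 m and contact force between roll and tray below 0.05 N and contact force between the fingers and roll below 0.05 N), for 0.2 s.
At the end, for the whole second after the job is handed in: The wide roll hangs at rest on the spindle in the holder, touching none of it: its centre within 4 mm across and 8.5 mm along the axis of the seat point, 4 mm below to 2 mm above it, its axis parallel to the holder's within 0.03 rad (both ends down in their slots) (z of roll_c in the frame of holder_seat between -0.004 and 0.002 m and x of roll_c in the frame of holder_seat between -0.004 and 0.004 m and y of roll_c in the frame of holder_seat between -0.0085 and 0.0085 m and angle between the y axis of roll_c and the y axis of holder_seat, either way round below 0.03 rad and contact force between roll and holder below 0.1 N and linear speed of roll below 0.01 m/s and angular speed of roll below 0.1 rad/s).
It fails at once if the roll is pressed against the tray with more than 30 N (the core is forced) (contact force between roll and tray above 30 N).
It fails at once if the holder is pressed or knocked with more than 40 N (contact force between holder and anything else above 40 N).
It fails at once if the gripper presses on the label roll (contact force between the arm and roll above 1 N).
It fails at once if the narrow roll is shifted by more than 15 mm (distance of roll2_c from where it was at the start of the episode above 0.015 m).
It fails at once if the dish of beans is shifted by more than 15 mm (distance of dish1_c from where it was at the start of the episode above 0.015 m).
It also fails if it takes over 64 s, if anything falls off the work surface, if the arm or the gripper's body presses on something with over 40 N, if the wrist force passes 120 N, or if a joint passes its speed limit or range.

## Working session

There is one attempt and no reset: what is moved stays moved. The work goes in short steps, Python scripts to look and compute and a tool call to move; the robot and the scene stay as the last step left them, time stands still between calls to the robot, and variables do not carry over. Pictures are saved under pics/ and viewed, at most 10 in all, crops included, and the job is handed in when it is done.

Besides the shell and the picture viewer there is one more tool, called after "Request:" by a JSON object that holds its "fn" and its "kwargs". arm_command: Moves the arm, as the interface text tells. Its arguments: {"type":"object","properties":{"steps":{"type":"array","items":{"type":"array","items":{"type":"number"}}},"force":{"type":"number"}},"required":["steps"]}

```bash
mkdir -p pics; cat > h.py <<'E'
import numpy as np, cv2
from cell import monitor, imaging, job, find_in, trace
def save(p,name,crop=None,scale=1):
    im=p["img"][:,:,::-1]
    if crop: x0,y0,x1,y1=crop; im=im[y0:y1,x0:x1]
    cv2.imwrite("pics/"+name,cv2.resize(im,None,fx=scale,fy=scale,interpolation=cv2.INTER_CUBIC))
def ray(p,uv,fish=False):
    K=np.array(p["mtx"]);V=np.array(p["view"]);R=V[:3,:3];c=-R.T@V[:3,3]
    d=np.array([(uv[0]-K[0,2])/K[0,0],(uv[1]-K[1,2])/K[1,1],1.])
    if fish:
        r=np.hypot(d[0],d[1]); d=np.array([d[0]/r*np.sin(r),d[1]/r*np.sin(r),np.cos(r)]) if r>1e-9 else d
    return c,R.T@d
def atz(p,uv,z,fish=False):
    c,d=ray(p,uv,fish); return c+d*(z-c[2])/d[2]
def proj(p,X,fish=False):
    K=np.array(p["mtx"]);V=np.array(p["view"]);q=V[:3,:3]@np.array(X,float)+V[:3,3]
    if fish:
        r=np.hypot(q[0],q[1]);t=np.arctan2(r,q[2]);a=q[:2]/max(r,1e-9)*t
    else: a=q[:2]/q[2]
    return np.array([K[0,0]*a[0]+K[0,2],K[1,1]*a[1]+K[1,2]])
E
python3 - <<'E'
from h import *
s=monitor.read_state(); print({k:np.round(v,3) for k,v in s.items()})
ims=[]
for n in("scene","top"):
    p=imaging.camera(n); save(p,n+"0.png")
    V=np.array(p["view"]);print(n,np.round(p["mtx"],1).tolist(),np.round(-V[:3,:3].T@V[:3,3]), np.round(V[:3,:3],3).tolist())
    for t in("holder","holder_grip","tray","roll_c","roll2_c","dish1_c"):
        for d in find_in(p,t)[:3]: print(n,t,round(d["p"],2),np.round(d["rect"]), np.round(atz(p,d["rect"][:2],40)))
E
```

```text
{'clock': np.float64(0.0), 'joints': array([-1.179,  0.301,  1.522, -0.   ,  1.321, -0.067]), 'qd': array([ 0.001,  0.   ,  0.   , -0.   , -0.   ,  0.001]), 'effort': array([-2.0000e-03, -5.3181e+01, -3.5274e+01,  7.1000e-02,  2.4000e-02,
       -0.0000e+00]), 'eef_pos': array([ 243.45 , -492.871,  193.054]), 'eef_rot': array([-3.14 , -0.   ,  0.459]), 'wrist_force': array([-0.158,  0.551, -0.628]), 'moment': array([-0.004,  0.025,  0.037]), 'finger_force': np.float64(0.0), 'finger_gap': np.float64(93.929)}
scene [[418.7, 0.0, 276.5], [0.0, 418.7, 201.3], [0.0, 0.0, 1.0]] [1097. -414. 1014.] [[0.391, 0.92, -0.015], [0.7, -0.308, -0.644], [-0.598, 0.241, -0.765]]
scene holder 0.95 [367. 137.  51.  41.] [193. 296.  40.]
scene holder 0.94 [389. 227.  61.  54.] [555. 152.  40.]
scene holder 0.56 [213. 216.  53.  53.] [ 314. -302.   40.]
scene holder_grip 0.7 [365. 138.  46.  44.] [194. 289.  40.]
scene holder_grip 0.68 [390. 230.  61.  56.] [564. 147.  40.]
scene holder_grip 0.62 [211. 220.  50.  55.] [ 323. -310.   40.]
scene tray 0.57 [289. 245.  62.  72.] [ 498. -137.   40.]
scene rol
[... 214 characters left out ...]
[561. 151.  40.]
top [[436.4, 0.0, 267.7], [0.0, 436.4, 206.7], [0.0, 0.0, 1.0]] [ 248. -118. 1436.] [[0.027, -1.0, -0.001], [-0.995, -0.027, -0.098], [0.098, 0.004, -0.995]]
top holder 0.86 [181. 159.  41.  48.] [533. 173.  40.]
top holder 0.86 [136. 274.  44.  54.] [161. 298.  40.]
top holder 0.57 [324. 238.  44.  47.] [ 290. -297.   40.]
top holder_grip 0.98 [324. 235.  42.  48.] [ 299. -296.   40.]
top holder_grip 0.87 [136. 270.  40.  52.] [173. 300.  40.]
top holder_grip 0.77 [184. 162.  36.  44.] [523. 163.  40.]
top roll_c 0.88 [273. 166.  20.  26.] [ 518. -128.   40.]
top roll2_c 0.7 [274. 194.  11.  22.] [ 426. -131.   40.]
top dish1_c 0.56 [393. 179.  27.  27.] [ 486. -516.   40.]
```

View pics/scene0.png

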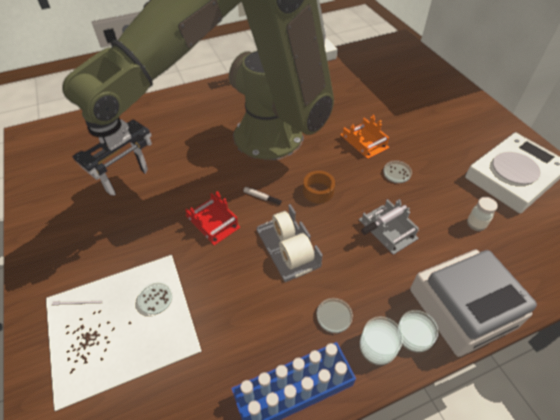

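```bash
python3 - <<'E'
from h import *
p=imaging.camera("top"); save(p,"topc.png",(100,120,370,310),2.9)
E
```

```text
(no output)
```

View pics/topc.png

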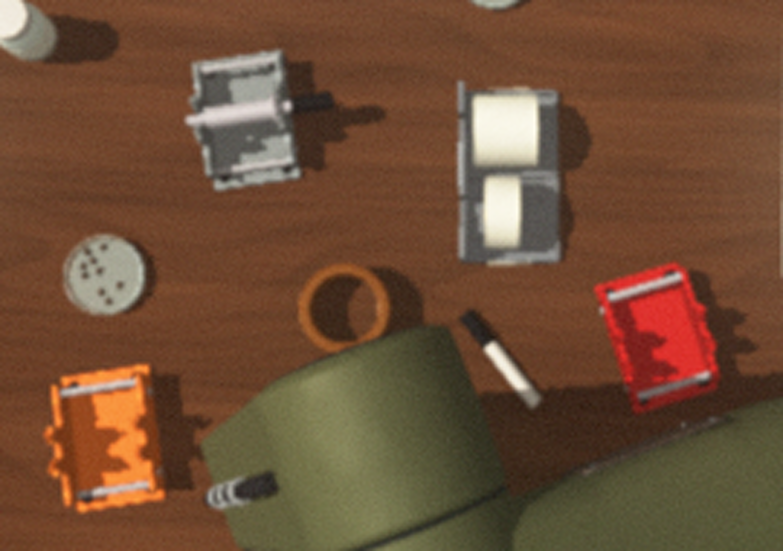

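The grey holder at scene (389,227), top (181,159) is the one: it holds the spindle, with the grip pointing to the right (-y). The red (213,216) and orange (367,137) look-alikes are empty. The wide roll is at scene (295,250), top (273,166), in the tray's +x bay. The top crop above confirms this.

```bash
python3 - <<'E'
from h import *
p=imaging.camera("top")
f=lambda c,z:np.round(atz(p,(c[0]/2.9+100,c[1]/2.9+120),z),1)
print("grip",f((313,101),60),"nose",f((190,119),60))
print("tray corners +y: ",f((460,83),62),f((462,262),62),"-y",f((559,92),12),f((559,262),12))
for t in("roll_c","roll2_c","holder","tray"):
    for d in trace(p,t)[:2]:
        r=cv2.minAreaRect(np.argwhere(d["region"])[:,::-1].astype(np.float32)); print(t,d["p"],r,atz(p,r[0],70))
s=monitor.read_state()
w=imaging.camera("wrist");V=np.array(w["view"]);print(np.round(w["mtx"],1).tolist(),-V[:3,:3].T@V[:3,3]-s["eef_pos"],np.round(V[:3,:3],3).tolist())
E
```

```text
grip [545.2  83.2  60. ] nose [521.4 218.2  60. ]
tray corners +y:  [569.3 -78.7  62. ] [370.9 -86.6  62. ] -y [ 573.6 -190.8   12. ] [ 378.3 -195.    12. ]
roll_c 0.6 ((273.5, 164.0), (24.0, 21.0), 90.0) [ 519.03767987 -127.56080842   70.        ]
roll2_c 0.62 ((273.0, 192.5), (23.0, 12.0), 90.0) [ 427.80951645 -128.32243785   70.        ]
roll2_c 0.41 ((183.51351928710938, 161.08108520507812), (44.387725830078125, 34.19498825073242), 80.53767395019531) [520.80378685 158.53481882  70.        ]
holder 0.87 ((327.02862548828125, 235.1031494140625), (46.89120864868164, 33.72312927246094), 74.47589111328125) [ 298.21347838 -300.49766347   70.        ]
holder 0.73 ((183.5, 161.0), (43.82171630859375, 33.05769729614258), 82.23483276367188) [521.06402642 158.58976313  70.        ]
tray 0.96 ((274.5, 179.5), (61.0, 35.0), 90.0) [ 469.38378441 -131.99887746   70.        ]
[[325.2, 0.0, 277.2], [0.0, 325.2, 208.2], [0.0, 0.0, 1.0]] [ 66.28913049  31.21048948 190.75331854] [[0.443, -0.897, 0.001], [-0.867, -0.428, 0.253], [-0.227, -0.113, -0.967]]
```

Request:
{"fn": "arm_command", "kwargs": {"steps": [[1,526,-382.5,0,-73.5],[1,526,-382.5,0,-73.5],[1,526,-382.5,0,-73.5],[1,526,-382.5,0,-73.5],[1,526,-382.5,0,-73.5],[1,526,-382.5,0,-73.5],[1,526,-382.5,0,-73.5],[1,526,-382.5,0,-73.5],[1,526,-382.5,0,-73.5],[1,526,-382.5,0,-73.5],[1,526,-382.5,0,-73.5],[1,526,-382.5,0,-73.5],[1,526,-382.5,0,-73.5],[1,526,-382.5,0,-73.5]], "force": 60}}

```text
clock: 2.8
eef_pos: [545.6, 81.8, 193.9]
eef_rot: [3.141, 0.0, 1.74]
wrist_force: [-0.9, -0.1, -0.2]
finger_gap: 94.0
finger_force: 0.0
```

```bash
python3 - <<'E'
from h import *
w=imaging.camera("wrist"); save(w,"w1.png",None,1.4); s=monitor.read_state()
print(s["eef_pos"],s["eef_rot"],s["clock"])
np.savez("w1.npz",img=w["img"],mtx=w["mtx"],view=w["view"])
print(w["img"].shape)
E
```

```text
[545.63983971  81.90321073 193.90274229] [3.14124987e+00 2.13160788e-05 1.74032417e+00] 2.85
(420, 560, 3)
```

View pics/w1.png

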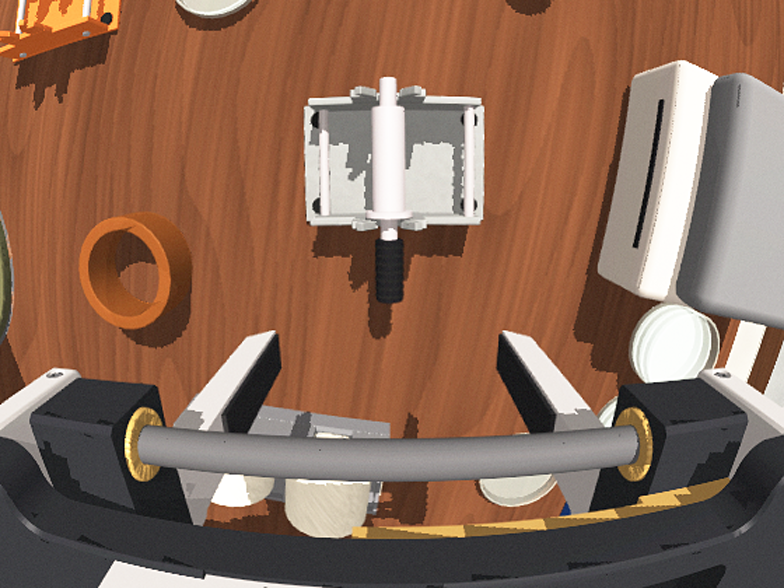

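The picture shows the spindle along the tool's x at view column ≈389, from the nose tip at row 78 to the black grip at rows 240–302. I'll measure the axis by edge midpoints.

```bash
python3 - <<'E'
from h import *
p=dict(np.load("w1.npz"))
hsv=cv2.cvtColor(p["img"],cv2.COLOR_RGB2HSV)
pts=[]
def axis(mask,rows,z):
    for r in rows:
        c=np.where(mask[r,255:305])[0]+255
        if len(c): 
            a=atz(p,(c.min()-.5,r),z,True);b=atz(p,(c.max()+.5,r),z,True);m=(a+b)/2
            print(r,c.min(),c.max(),np.round(m,1),round(np.linalg.norm(a-b),1)); pts.append(m)
g=hsv[:,:,2]<60
axis(g,range(173,214,5),60)
br=(hsv[:,:,2]>190)&(hsv[:,:,1]<60)
n=len(pts); axis(br,[58,62,66,70,82,95,110,125,140],60)
P=np.array(pts)[:,:2]; 
l=cv2.fitLine(P.astype(np.float32),cv2.DIST_HUBER,0,.01,.01).ravel(); print(l, "yaw of y axis",np.arctan2(-l[0],l[1]) if l[1]>0 else np.arctan2(l[0],-l[1]))
for v in (76/1.4-.0,107/1.4,211/1.4,240/1.4,302/1.4): print("row",v,np.round(atz(p,(278,v),60,True),1))
# base corners z~? front/back
for u,v in((306,222),(482,222),(306,99),(482,99)): print(np.round(atz(p,(u/1.4,v/1.4),5,True),1))
E
```

```text
173 268 287 [542.3 105.2  60. ] 20.2
178 268 287 [543.1 100.1  60. ] 20.2
183 268 287 [544.   95.1  60. ] 20.3
188 268 287 [544.9  90.   60. ] 20.3
193 268 288 [546.3  84.9  60. ] 21.4
198 268 288 [547.2  79.8  60. ] 21.5
203 268 287 [547.5  74.5  60. ] 20.6
208 269 287 [549.   69.3  60. ] 19.6
213 269 286 [549.4  64.   60. ] 18.7
58 272 282 [522.2 219.5  60. ] 10.8
62 255 300 [523.3 215.7  60. ] 45.3
66 257 303 [526.5 212.1  60. ] 46.3
70 269 304 [533.5 209.   60. ] 35.4
82 266 288 [526.3 195.2  60. ] 22.6
95 267 288 [529.  182.4  60. ] 21.6
110 263 304 [537.4 168.6  60. ] 41.4
125 257 304 [537.  153.4  60. ] 47.5
140 255 304 [538.6 138.4  60. ] 49.7
[ 1.6682303e-01 -9.8598683e-01  5.3690161e+02  1.3893634e+02] yaw of y axis 0.16760667
row 54.28571428571429 [522.5 223.5  60. ]
row 76.42857142857143 [526.4 201.   60. ]
row 150.71428571428572 [539.  127.5  60. ]
row 171.42857142857144 [542.5 106.8  60. ]
row 215.71428571428572 [550.4  61.2  60. ]
[472.1 102.8   5. ]
[618.8 128.1   5. ]
[455.7 205.9   5. ]
[599.7 231.2   5. ]
```

Request:
{"fn": "arm_command", "kwargs": {"steps": [[1,2,1,50,0],[1,2,1,90,0],[1,2,1,115,0],[1,2,1,134,0],[1,2,1,134,0],[0.5,2,1,134,0],[0.3,2,1,134,0],[0.15,2,1,134,0],[0.1,2,1,134,0],[0.1,2,1,134,0],[0,2,1,134,0],[0,2,1,134,0],[0,2,1,134,0],[0,2,1,134,0]], "force": 60}}

```text
clock: 4.6
eef_pos: [546.4, 84.9, 59.6]
eef_rot: [-3.142, -0.0, 1.742]
wrist_force: [0.5, -0.6, 0.3]
finger_gap: 7.8
finger_force: 0.0
```

```bash
python3 - <<'E'
from h import *
s=monitor.read_state(); print({k:np.round(s[k],3) for k in("eef_pos","eef_rot","wrist_force","moment","finger_gap","finger_force","clock")})
w=imaging.camera("wrist"); save(w,"w2.png",None,1.4)
E
```

```text
{'eef_pos': array([546.414,  84.92 ,  59.645]), 'eef_rot': array([-3.142, -0.   ,  1.742]), 'wrist_force': array([ 0.539, -0.566,  0.326]), 'moment': array([-0.068, -0.077,  0.03 ]), 'finger_gap': np.float64(7.768), 'finger_force': np.float64(0.0), 'clock': np.float64(4.6)}
```

View pics/w2.png

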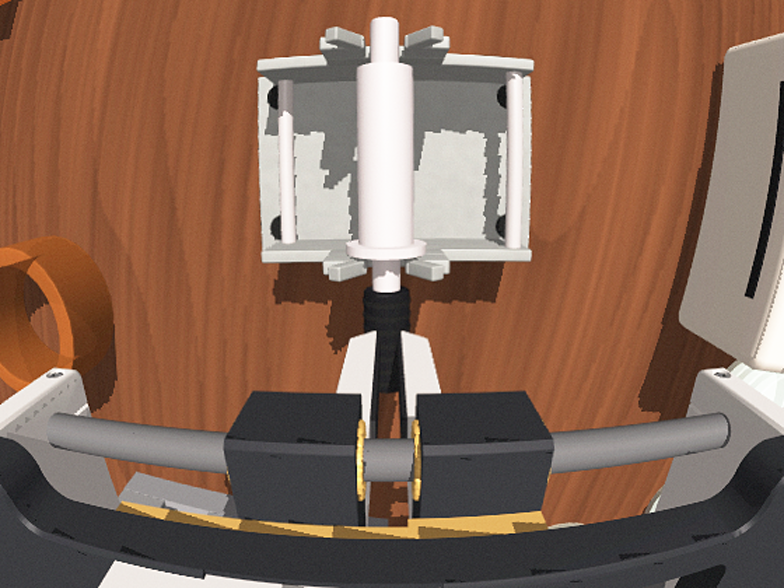

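```bash
python3 - <<'E'
from h import *
w=imaging.camera("wrist"); s=monitor.read_state(); T=s["eef_pos"]; a=np.array([-.17,.985,0]);b=np.array([.985,.17,0])
f=lambda X:np.round(proj(w,X,True)*1.4)
print(s["finger_gap"],s["finger_force"],"tcp",f(T),"tip",f(T-[0,0,19]))
for z in(60,40,20):
  print(z,"grip ends",f(np.array([T[0],T[1],z])+23*a),f(np.array([T[0],T[1],z])-23*a),"width", f(np.array([T[0],T[1],z])+20*a+10*b)-f(np.array([T[0],T[1],z])+20*a-10*b))
for n in("scene","top"):
  p=imaging.camera(n); save(p,n+"2.png",(300,150,440,290) if n=="scene" else(120,110,260,220),4)
E
```

```text
1.607587228399276 0.0 tcp [387. 339.] tip [387. 325.]
60 grip ends [387. 289.] [387. 385.] width [46.  0.]
40 grip ends [387. 279.] [387. 368.] width [42.  0.]
20 grip ends [387. 270.] [387. 353.] width [39.  0.]
```

View pics/scene2.png

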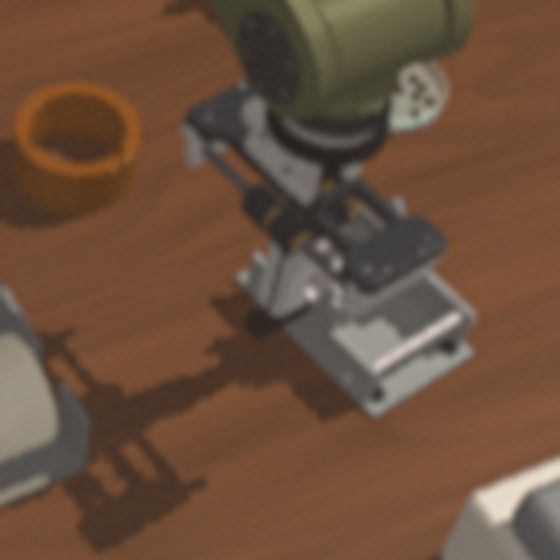

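The fingers shut to 1.6 mm with no force. In the wrist picture their tips (row 335) lie over the grip, so they stand about 29 mm higher than stated. Scale and angle both put the tips about 10 mm above the reported TCP. I'll open, go about 28 mm lower (clear even if I'm wrong) and close again.

Request:
{"fn": "arm_command", "kwargs": {"steps": [[1,0,0,0,0],[1,0,0,0,0],[1,0,0,0,0],[1,0,0,0,0],[0.6,0,0,10,0],[0.6,0,0,20,0],[0.6,0,0,28,0],[0.4,0,0,28,0],[0.2,0,0,28,0],[0.1,0,0,28,0],[0,0,0,28,0],[0,0,0,28,0],[0,0,0,28,0],[0,0,0,28,0]], "force": 60}}

```text
clock: 6.55
eef_pos: [546.5, 84.9, 31.8]
eef_rot: [3.141, 0.0, 1.742]
wrist_force: [0.6, 0.1, 1.8]
finger_gap: 18.6
finger_force: 60.0
```

```bash
python3 - <<'E'
from h import *
s=monitor.read_state(); print({k:np.round(s[k],3) for k in("eef_pos","eef_rot","wrist_force","moment","finger_gap","finger_force","clock")})
w=imaging.camera("wrist"); save(w,"w3.png",(120,0,440,300),2)
E
```

```text
{'eef_pos': array([546.506,  84.926,  31.756]), 'eef_rot': array([3.141, 0.   , 1.742]), 'wrist_force': array([0.591, 0.138, 1.826]), 'moment': array([-0.045, -0.035, -0.052]), 'finger_gap': np.float64(18.621), 'finger_force': np.float64(59.971), 'clock': np.float64(6.55)}
```

View pics/w3.png

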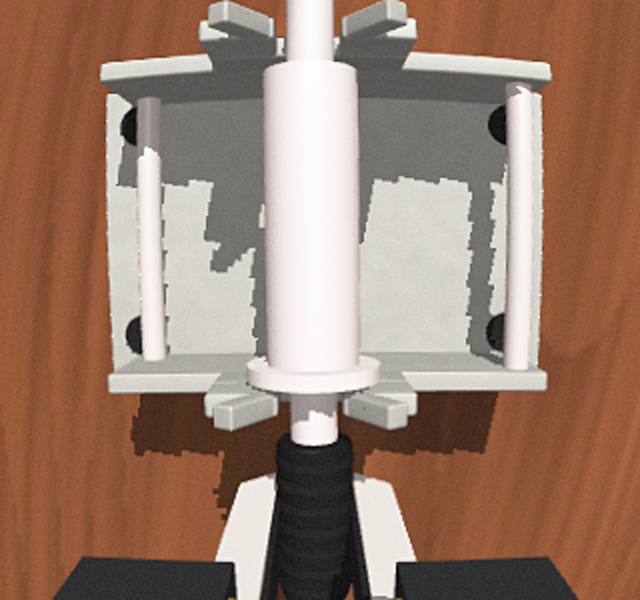

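Gripped at 18.6 mm gap, 60 N. This is less than the 20 mm diameter, so it may be a shallow pinch near the tips. I'll regrasp 6 mm lower to see whether the gap grows.

Request:
{"fn": "arm_command", "kwargs": {"steps": [[0.4,0,0,0,0],[0.4,0,0,0,0],[0.4,0,0,6,0],[0.2,0,0,6,0],[0,0,0,6,0],[0,0,0,6,0],[0,0,0,6,0],[0,0,0,6,0]], "force": 60}}

```text
clock: 7.6
eef_pos: [546.4, 84.9, 25.7]
eef_rot: [-3.142, -0.0, 1.742]
wrist_force: [-0.5, -0.6, -0.6]
finger_gap: 18.8
finger_force: 60.0
```

Request:
{"fn": "arm_command", "kwargs": {"steps": [[0,0,0,-6,0],[0,0,0,-14,0],[0,0,0,-30,0],[0,0,0,-60,0],[0,-40,-16,-100,0],[0,-90,-36,-124,2],[0,-145,-59,-124,4],[0,-200,-81,-124,6],[0,-255,-104,-124,8],[0,-300,-122,-124,8],[0,-318,-129,-124,8],[0,-318,-129,-124,8],[0,-318,-129,-124,8]]}}

```text
clock: 9.22
eef_pos: [473.7, -249.2, 149.9]
eef_rot: [3.141, -0.0, 1.603]
wrist_force: [0.2, 0.5, -1.0]
finger_gap: 18.7
finger_force: 60.0
```

```bash
python3 - <<'E'
from h import *
w=imaging.camera("wrist"); save(w,"w4.png",None,1.4); s=monitor.read_state()
print({k:np.round(s[k],3) for k in("eef_pos","eef_rot","wrist_force","moment","finger_gap","clock")})
np.savez("w4.npz",img=w["img"],mtx=w["mtx"],view=w["view"])
for t in("roll_c","roll2_c","tray"):
    for d in trace(w,t)[:1]: print(t,d["p"],d["rect"]); np.save(t+".npy",d["region"])
E
```

```text
{'eef_pos': array([ 473.794, -249.16 ,  149.885]), 'eef_rot': array([ 3.141, -0.   ,  1.603]), 'wrist_force': array([ 0.475,  0.403, -1.229]), 'moment': array([-0.087, -0.104, -0.009]), 'finger_gap': np.float64(18.545), 'clock': np.float64(9.275)}
roll_c 0.72 [341.6, 73.2, 80.7, 90.9]
roll2_c 0.75 [222.9, 69.6, 65.1, 53.6]
tray 0.61 [285.2, 79.5, 219.8, 125.1]
```

View pics/w4.png

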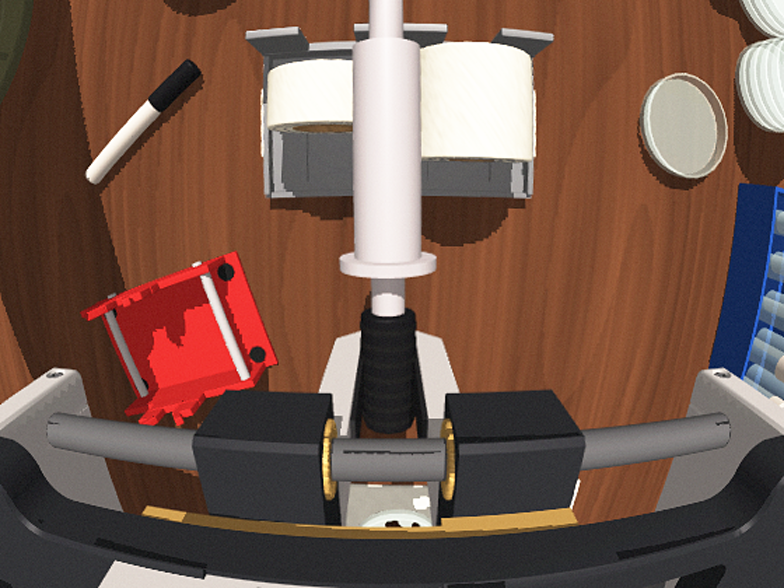

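The wrist view shows the tray square to the tool, front wall at row 197 (cols 272–532). The spindle hides the left side of the wide roll (cols 418–533, rows 42–160). I'll compute the yaw, then look again with the spindle over the roll's middle.

Request:
{"fn": "arm_command", "kwargs": {"steps": [[0,0,25,0,0],[0,0,46,0,0],[0,0,46,0,0],[0,0,46,0,0]]}}

```text
clock: 9.93
eef_pos: [518.8, -248.6, 149.5]
eef_rot: [-3.141, -0.0, 1.602]
wrist_force: [0.1, -0.1, -1.9]
finger_gap: 18.7
finger_force: 60.0
```

```bash
python3 - <<'E'
from h import *
p=dict(np.load("w4.npz"))
for (u,v),z in (((272,197),12),((532,196),12)): print("front wall top",np.round(atz(p,(u/1.4,v/1.4),z,True),1))
w=imaging.camera("wrist"); save(w,"w5.png",(120,0,440,240),2.5); s=monitor.read_state()
print(s["eef_pos"],s["eef_rot"])
np.savez("w5.npz",img=w["img"],mtx=w["mtx"],view=w["view"])
for t in("roll_c","tray"):
    for d in trace(w,t)[:1]: print(t,d["p"],d["rect"]); np.save(t+".npy",d["region"])
E
```

```text
front wall top [ 387.4 -194.5   12. ]
front wall top [ 579.1 -186.7   12. ]
[ 518.76865338 -248.79284826  149.63412074] [-3.14129952e+00 -1.03234952e-04  1.60204573e+00]
roll_c 0.61 [287.5, 70.2, 88.4, 88.2]
tray 0.66 [236.9, 75.1, 215.5, 123.6]
```

View pics/w5.png

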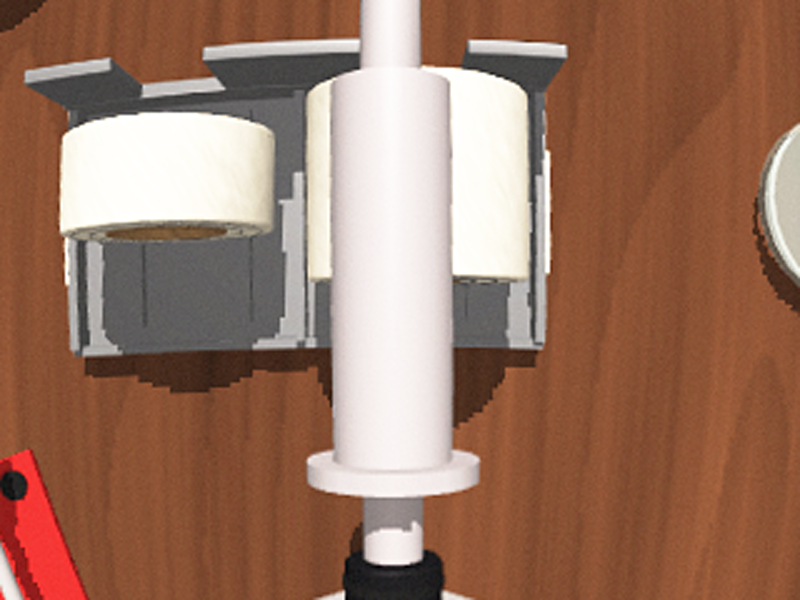

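```bash
cat > fit.py <<'E'
from h import *
from scipy.optimize import least_squares
p=dict(np.load("w5.npz")); hsv=cv2.cvtColor(p["img"],cv2.COLOR_RGB2HSV).astype(int)
g=p["img"].astype(int).sum(2)
L=[];R=[]
for r in range(40,106,4):
    row=cv2.GaussianBlur(g[r].astype(np.float32)[None],(3,1),0)[0]; d=np.diff(row)
    a=np.arange(238,250); b=np.arange(325,337)
    L.append((a[np.argmax(d[a])]+.5,r)); R.append((b[np.argmin(d[b])]+.5,r))
print(L[::4],R[::4])
def res(q,free=True):
    x0,k=q; out=[]
    u=np.array([-np.sin(k),np.cos(k),0]); 
    for pts in(L,R):
        for uv in pts:
            c,d=ray(p,uv,True); n=np.cross(d,u); n/=np.linalg.norm(n)
            dist=abs(n@(np.array([x0,-130,44.])-c)); out.append(dist-40)
    return out
f=least_squares(res,[519,.03],loss="soft_l1"); print("x at y=-130:",f.x[0],"yaw",f.x[1]); r=np.array(f.fun).reshape(2,-1); print(np.round(r,1))
K=f.x
# -y face: rim bottom corners near silhouette
for uv in((310/2.5+120,281/2.5),(525/2.5+120,280/2.5)):
    for z in(44,55,65): print(z,np.round(atz(p,uv,z,True),1))
for uv,z in(((73,353),12),((541,346),12),((27,78),62),((563,50),62)): print(np.round(atz(p,(uv[0]/2.5+120,uv[1]/2.5),z,True),1))
E
python3 fit.py
```

```text
[(np.float64(242.5), 40), (np.float64(242.5), 56), (np.float64(242.5), 72), (np.float64(242.5), 88), (np.float64(242.5), 104)] [(np.float64(330.5), 40), (np.float64(330.5), 56), (np.float64(331.5), 72), (np.float64(331.5), 88), (np.float64(331.5), 104)]
x at y=-130: 524.2213200661755 yaw 0.039910600207465355
[[-0.4 -0.4 -0.4 -0.4 -0.4 -0.4 -0.4 -0.4 -0.4 -0.3 -0.3 -0.3 -0.3 -0.2
  -0.2 -0.1 -0.1]
 [-0.4 -0.5 -0.6 -0.7 -0.7 -0.8  0.  -0.  -0.1 -1.  -0.1 -0.2 -0.2 -0.2
  -0.2 -0.2 -0.2]]
44 [ 486.8 -165.9   44. ]
55 [ 487.9 -166.3   55. ]
65 [ 488.9 -166.6   65. ]
44 [ 564.5 -162.6   44. ]
55 [ 562.7 -163.1   55. ]
65 [ 561.1 -163.6   65. ]
[ 382.2 -193.7   12. ]
[ 577.4 -187.6   12. ]
[380.7 -87.   62. ]
[572.8 -79.3  62. ]
```

```bash
cat >> fit.py <<'E'
print("spindle")
L=[];R=[]
for r in range(40,180,8):
    row=cv2.GaussianBlur(g[r].astype(np.float32)[None],(3,1),0)[0]; d=np.abs(np.diff(row))
    a=np.arange(247,258); b=np.arange(295,305)
    L.append((a[np.argmax(d[a])]+.5,r)); R.append((b[np.argmax(d[b])]+.5,r))
print([(l[0],r[0]) for l,r in zip(L,R)])
def res2(q):
    x0,k,z0,pt=q; out=[]
    u=np.array([-np.sin(k),np.cos(k),pt]); u/=np.linalg.norm(u)
    for pts in(L,R):
        for uv in pts:
            c,d=ray(p,uv,True); n=np.cross(d,u); n/=np.linalg.norm(n)
            out.append(abs(n@(np.array([x0,-248.8,z0])-c))-11.7)
    return out
f=least_squares(res2,[519,.03,184,0],loss="soft_l1"); print("x at TCP:",f.x[0],"yaw",f.x[1],"z",f.x[2],"pitch",f.x[3],np.abs(f.fun).mean())
E
python3 fit.py | sed -n '/spindle/,$p'
```

```text
spindle
[(np.float64(251.5), np.float64(299.5)), (np.float64(251.5), np.float64(299.5)), (np.float64(251.5), np.float64(300.5)), (np.float64(251.5), np.float64(300.5)), (np.float64(251.5), np.float64(300.5)), (np.float64(251.5), np.float64(300.5)), (np.float64(251.5), np.float64(300.5)), (np.float64(251.5), np.float64(300.5)), (np.float64(251.5), np.float64(300.5)), (np.float64(252.5), np.float64(300.5)), (np.float64(252.5), np.float64(300.5)), (np.float64(252.5), np.float64(300.5)), (np.float64(252.5), np.float64(300.5)), (np.float64(252.5), np.float64(300.5)), (np.float64(252.5), np.float64(300.5)), (np.float64(252.5), np.float64(300.5)), (np.float64(253.5), np.float64(300.5)), (np.float64(252.5), np.float64(300.5))]
x at TCP: 519.5657454336434 yaw 0.03968697320275246 z 180.85560426307904 pitch 0.004827872709002538 0.09108509580046587
```

Request:
{"fn": "arm_command", "kwargs": {"steps": [[0,-40,5,0,0],[0,-64.5,9.9,20,0],[0,-64.5,9.9,60,0],[0,-64.5,9.9,100,0],[0,-64.5,9.9,125,0],[0,-64.5,9.9,139.5,0],[0,-64.5,9.9,139.5,0],[0,-64.5,9.9,139.5,0]]}}

```text
clock: 11.08
eef_pos: [531.8, -313.5, 11.4]
eef_rot: [3.14, 0.001, 1.602]
wrist_force: [-0.3, -0.0, -1.6]
finger_gap: 18.6
finger_force: 60.0
```

```bash
python3 - <<'E'
from h import *
s=monitor.read_state(); print({k:np.round(s[k],3) for k in("eef_pos","eef_rot","wrist_force","moment","finger_gap","clock")})
p=imaging.camera("scene"); save(p,"s6.png",(225,190,365,300),5.5)
w=imaging.camera("wrist"); cv2.imwrite("pics/w6.png",w["img"][:,:,::-1])
E
```

```text
{'eef_pos': array([ 531.769, -313.472,   11.425]), 'eef_rot': array([3.140e+00, 1.000e-03, 1.602e+00]), 'wrist_force': array([-0.318, -0.05 , -1.639]), 'moment': array([-0.071, -0.076, -0.005]), 'finger_gap': np.float64(18.577), 'clock': np.float64(11.075)}
```

View pics/s6.png

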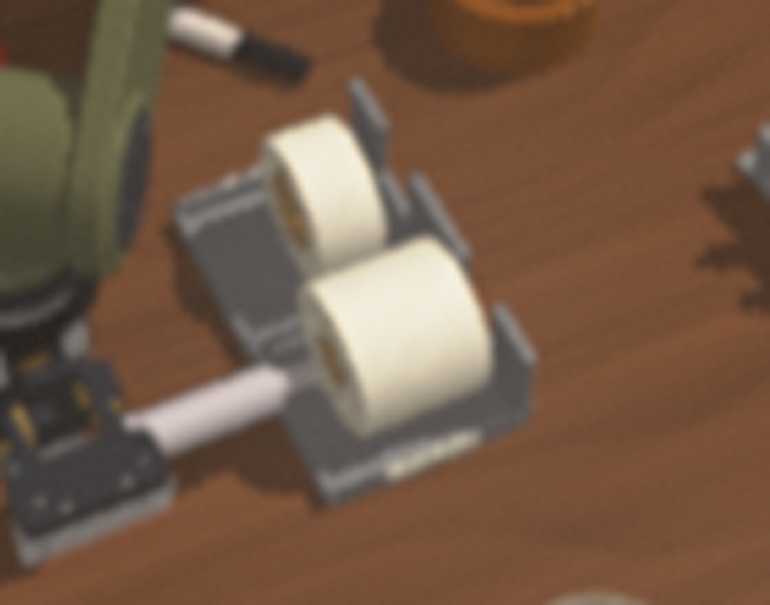

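Request:
{"fn": "arm_command", "kwargs": {"steps": [[0,4,-0.8,1.5,0],[0,8,-0.8,1.5,0],[0,13,-0.8,1.5,0],[0,18,-0.8,1.5,0],[0,23,-0.8,1.5,0],[0,23,-0.8,1.5,0]]}}

```text
clock: 11.92
eef_pos: [529.8, -289.8, 8.7]
eef_rot: [3.142, -0.0, 1.602]
wrist_force: [-0.2, -0.3, -0.8]
finger_gap: 18.3
finger_force: 60.0
```

```bash
cat > st.py <<'E'
from h import *
a=[]
s=monitor.read_state(); print({k:np.round(s[k],2).tolist() for k in("eef_pos","wrist_force","moment","clock")}, s["eef_rot"][2])
w=imaging.camera("wrist"); import sys; n=sys.argv[1]; np.savez(n+".npz",img=w["img"],mtx=w["mtx"],view=w["view"]); save(w,n+".png",(120,0,440,240),2.5)
E
python3 st.py w7
```

```text
{'eef_pos': [529.79, -289.78, 8.68], 'wrist_force': [-0.21, -0.25, -0.82], 'moment': [-0.07, -0.11, 0.02], 'clock': 11.92} 1.60238207092468
```

View pics/w7.png

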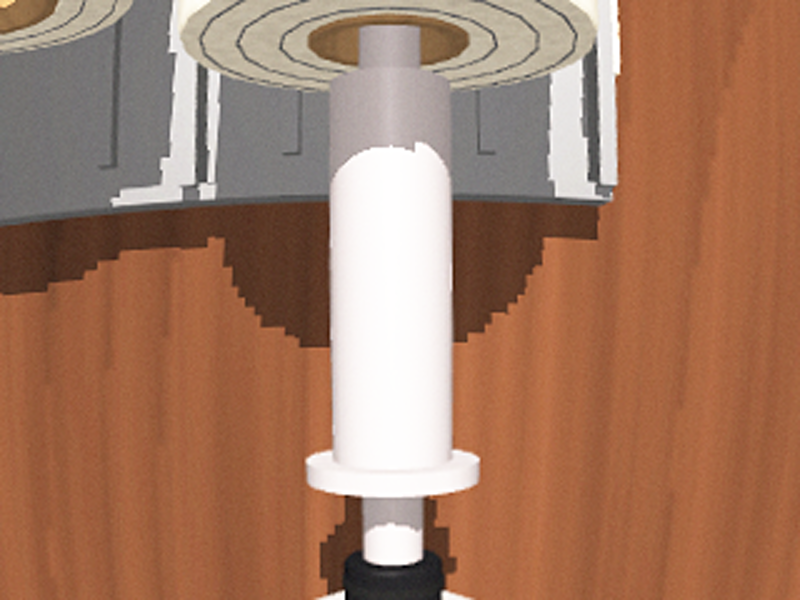

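The nose is in the bore and laterally centred: nose mid col 389.5, core 308–470 (mid 389), roll face mid 389. I'll raise it 1.7 mm for droop and feel forward.

Request:
{"fn": "arm_command", "kwargs": {"steps": [[0,2,0,-1.7,0],[0,5,0,-1.7,0],[0,8,0,-1.7,0],[0,10,0,-1.7,0],[0,12,0,-1.7,0],[0,13,0,-1.7,0],[0,14,0,-1.7,0],[0,15,0,-1.7,0],[0,15,0,-1.7,0]]}}

```text
clock: 13.1
eef_pos: [529.3, -275.1, 10.3]
eef_rot: [3.142, -0.0, 1.602]
wrist_force: [0.6, 0.1, -1.6]
finger_gap: 18.9
finger_force: 60.0
```

```bash
python3 st.py w8; python3 - <<'E'
from h import *
d=dict(np.load("w8.npz"));im=d["img"][:130,180:380,::-1]; print(im.shape)
E
```

```text
{'eef_pos': [529.27, -275.11, 10.35], 'wrist_force': [0.56, 0.08, -1.59], 'moment': [-0.11, -0.08, -0.07], 'clock': 13.1} 1.6019863303986854
(130, 200, 3)
```

View pics/w8.png

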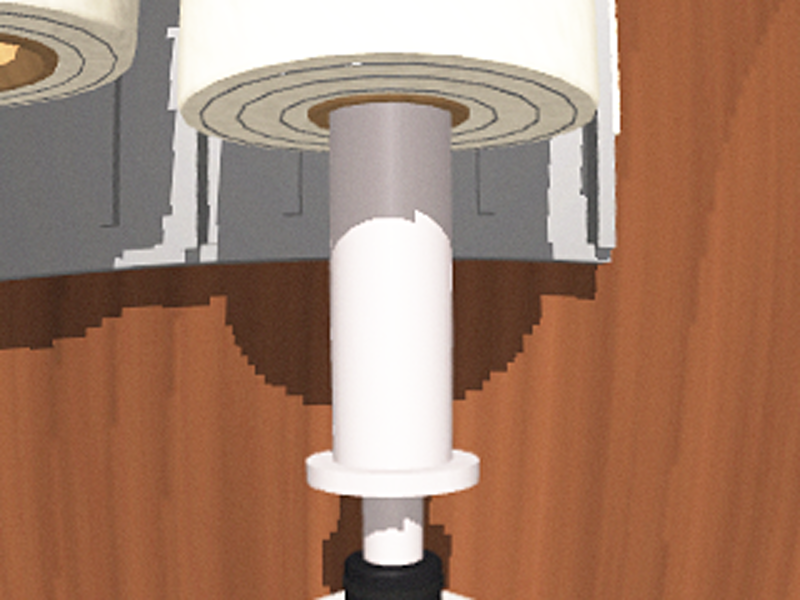

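Barrel shoulder at the bore's mouth (row ~103), mid col 390, no force, roll not moved. I'll go on in small steps.

Request:
{"fn": "arm_command", "kwargs": {"steps": [[0,1,0,0,0],[0,2,0,0,0],[0,3,0,0,0],[0,4,0,0,0],[0,5,0,0,0],[0,6,0,0,0],[0,6,0,0,0]]}}

```text
clock: 14.02
eef_pos: [529.1, -269.1, 10.3]
eef_rot: [-3.142, -0.0, 1.602]
wrist_force: [0.1, 0.6, -2.0]
finger_gap: 18.7
finger_force: 60.0
```

```bash
python3 st.py w9; python3 - <<'E'
from h import *
# relative tray-front vs roll-face motion: brown core bottom & tray front rows
for n in("w7","w8","w9"):
    im=np.load(n+".npz")["img"].astype(int).sum(2)
    col=im[:130,225]; d=np.diff(col); o=np.argsort(-np.abs(d))[:6]; print(n,sorted((int(i),int(d[i])) for i in o))
E
```

```text
{'eef_pos': [529.05, -269.07, 10.34], 'wrist_force': [0.06, 0.61, -1.98], 'moment': [-0.1, -0.08, -0.01], 'clock': 14.02} 1.6020529108140578
w7 [(5, -248), (6, 281), (27, 167), (31, -214), (32, 237), (33, -145)]
w8 [(26, -178), (30, -192), (31, 165), (37, -291), (38, 243), (52, -129)]
w9 [(40, -306), (44, -143), (50, -222), (51, 182), (63, -93), (65, 97)]
```

The roll stays put in the world while the spindle goes in, with no axial force. Continuing.

Request:
{"fn": "arm_command", "kwargs": {"steps": [[0,2,0,0,0],[0,4,0,0,0],[0,6,0,0,0],[0,8,0,0,0],[0,10,0,0,0],[0,12,0,0,0],[0,14,0,0,0],[0,16,0,0,0],[0,16,0,0,0]]}}

```text
clock: 15.2
eef_pos: [528.6, -253.0, 10.4]
eef_rot: [-3.142, 0.0, 1.602]
wrist_force: [0.1, -0.3, -0.5]
finger_gap: 18.6
finger_force: 60.0
```

```bash
python3 st.py w10
```

```text
{'eef_pos': [528.59, -253.04, 10.36], 'wrist_force': [0.12, -0.35, -0.45], 'moment': [-0.06, -0.15, 0.04], 'clock': 15.2} 1.6021657445999906
```

View pics/w10.png

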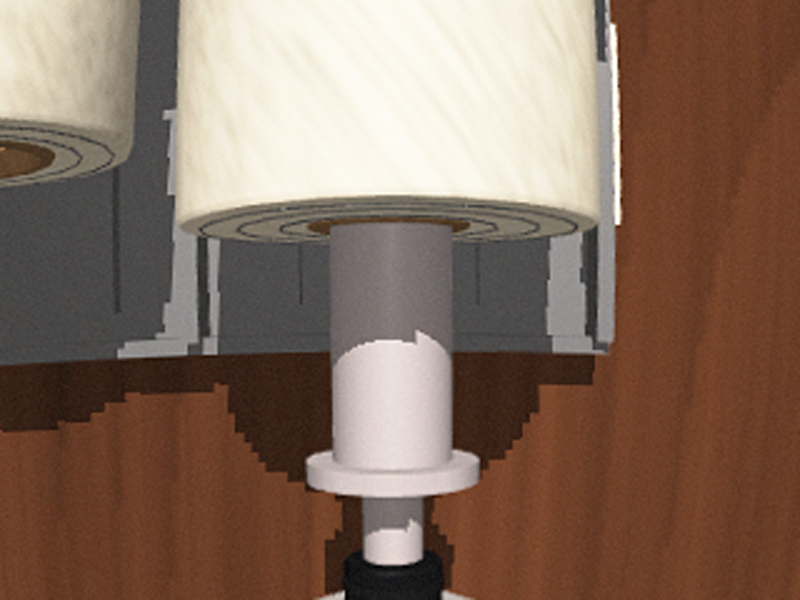

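The barrel is well inside (face row 222, flange row 455). It sits about 0.5 mm right of the roll's mid, so I'll ease left while going on.

Request:
{"fn": "arm_command", "kwargs": {"steps": [[0,2.5,-0.2,0,0],[0,5,-0.4,0,0],[0,7.5,-0.5,0,0],[0,10,-0.5,0,0],[0,12.5,-0.6,0,0],[0,15,-0.6,0,0],[0,17.5,-0.7,0,0],[0,20,-0.7,0,0],[0,20,-0.7,0,0]]}}

```text
clock: 16.38
eef_pos: [527.3, -233.0, 10.3]
eef_rot: [-3.142, -0.0, 1.602]
wrist_force: [-0.8, -0.2, -0.9]
finger_gap: 18.4
finger_force: 60.0
```

```bash
cat > m.py <<'E'
import sys
from h import *
exec(open("st.py").read())
im=w["img"].astype(np.float32).sum(2); 
# roll face row: bottom of roll off to sides, lateral edges
for col in(205,225,315,335): 
    d=np.diff(cv2.GaussianBlur(im[:,col:col+1],(1,3),0)[:,0])[:190]; print(col,int(np.argmin(d)),int(d.min()),end="; ")
for r in(60,75):
    d=np.diff(im[r]); a=np.arange(180,205);b=np.arange(345,372); print("roll edges",r,a[np.argmax(d[a])],b[np.argmin(d[b])])
for r in(165,175):
    d=np.abs(np.diff(im[r])); a=np.arange(245,260);b=np.arange(293,308); print("barrel",r,a[np.argmax(d[a])],b[np.argmax(d[b])])
E
python3 m.py w11
```

```text
{'eef_pos': [527.26, -233.0, 10.34], 'wrist_force': [-0.84, -0.23, -0.92], 'moment': [-0.15, -0.12, 0.0], 'clock': 16.38} 1.6021788331606888
205 175 -126; 225 133 -200; 315 132 -172; 335 132 -186; roll edges 60 191 368
roll edges 75 185 368
barrel 165 252 300
barrel 175 252 300
```

Forces are small. The face is at row ~132 and the flange at ~182. Continuing in finer steps.

Request:
{"fn": "arm_command", "kwargs": {"steps": [[0,2.5,0,0,0],[0,5,0,0,0],[0,7.5,0,0,0],[0,10,0,0,0],[0,12.5,0,0,0],[0,15,0,0,0],[0,17.5,0,0,0],[0,20,0,0,0],[0,20,0,0,0]]}}

```text
clock: 17.55
eef_pos: [526.6, -213.0, 10.4]
eef_rot: [-3.142, -0.0, 1.602]
wrist_force: [0.6, -0.9, -1.2]
finger_gap: 18.7
finger_force: 60.0
```

```bash
python3 m.py w12
```

```text
{'eef_pos': [526.64, -213.03, 10.37], 'wrist_force': [0.59, -0.9, -1.17], 'moment': [-0.08, -0.09, 0.04], 'clock': 17.55} 1.602142675219208
205 181 -185; 225 184 -190; 315 185 -218; 335 183 -168; roll edges 60 190 360
roll edges 75 190 368
barrel 165 257 304
barrel 175 245 294
```

Request:
{"fn": "arm_command", "kwargs": {"steps": [[0,1.5,0,0,0],[0,3,0,0,0],[0,4.5,0,0,0],[0,6,0,0,0],[0,7.5,0,0,0],[0,9,0,0,0],[0,10,0,0,0],[0,10,0,0,0]]}}

```text
clock: 18.6
eef_pos: [526.3, -203.1, 10.3]
eef_rot: [3.142, -0.0, 1.602]
wrist_force: [0.3, -1.3, -1.2]
finger_gap: 18.7
finger_force: 60.0
```

```bash
sed -i 's/:190\]/:260]/' m.py; python3 m.py w13; python3 - <<'E'
from h import *
for n in("w12","w13"):
    im=np.load(n+".npz")["img"].astype(int).sum(2)
    for c in(215,225,322): print(n,c,im[150:230:4,c].tolist())
E
```

```text
{'eef_pos': [526.33, -203.14, 10.35], 'wrist_force': [0.27, -1.28, -1.22], 'moment': [-0.32, -0.11, -0.03], 'clock': 18.6} 1.6020621657720429
205 191 -207; 225 196 -198; 315 196 -194; 335 193 -183; roll edges 60 190 360
roll edges 75 190 366
barrel 165 247 296
barrel 175 246 304
w12 215 [657, 647, 663, 676, 677, 668, 660, 678, 621, 199, 192, 203, 173, 202, 206, 99, 103, 95, 99, 156]
w12 225 [708, 700, 696, 695, 711, 715, 705, 703, 691, 178, 201, 208, 169, 200, 190, 103, 94, 88, 98, 112]
w12 322 [697, 705, 706, 700, 706, 709, 694, 684, 674, 188, 215, 180, 175, 195, 204, 115, 126, 126, 122, 98]
w13 215 [689, 697, 664, 651, 650, 681, 691, 678, 666, 671, 668, 499, 181, 196, 205, 207, 162, 201, 192, 94]
w13 225 [684, 680, 703, 712, 699, 699, 696, 707, 711, 703, 702, 689, 185, 199, 200, 199, 165, 203, 194, 101]
w13 322 [696, 705, 705, 699, 700, 707, 699, 710, 712, 694, 682, 673, 186, 193, 202, 219, 149, 201, 192, 117]
```

The face moved only 12 px over the last 10 mm (26 expected). So the flange met the roll and pushed it about 5 mm: it is home. Lifting gently.

Request:
{"fn": "arm_command", "kwargs": {"steps": [[0,0,0,-1,0],[0,0,0,-2,0],[0,0,0,-3.5,0],[0,0,0,-6,0],[0,0,0,-10,0],[0,0,0,-16,0],[0,0,0,-24,0],[0,0,0,-34,0],[0,0,0,-46,0],[0,0,0,-60,0],[0,0,0,-75,0],[0,0,0,-88,0],[0,0,0,-96,0],[0,0,0,-100,0],[0,0,0,-100,0],[0,0,0,-100,0],[0,0,0,-100,0]]}}

```text
clock: 20.78
eef_pos: [526.2, -203.1, 110.0]
eef_rot: [-3.141, -0.0, 1.602]
wrist_force: [0.9, 1.0, -2.3]
finger_gap: 18.6
finger_force: 60.0
```

```bash
python3 m.py w14; python3 - <<'E'
from h import *
p=imaging.camera("scene")
for t in("roll_c","roll2_c"): 
    for d in find_in(p,t)[:2]: print(t,d["p"],np.round(d["rect"],1))
print(proj(p,[522,-125,144-35]))
E
```

```text
{'eef_pos': [526.18, -203.13, 109.98], 'wrist_force': [0.88, 1.04, -2.33], 'moment': [-0.23, -0.07, -0.02], 'clock': 20.78} 1.6019375094405919
205 188 -185; 225 192 -257; 315 192 -232; 335 190 -216; roll edges 60 194 358
roll edges 75 193 358
barrel 165 251 300
barrel 175 249 307
roll_c 0.86 [303.1 228.6  35.3  36.1]
roll_c 0.33 [156.1 298.5  32.4  33.7]
[297.45041716 235.92403253]
```

```bash
cat > fit2.py <<'E'
from h import *
from scipy.optimize import least_squares
import sys
def run(n,T,yawt):
    p=dict(np.load(n+".npz")); g=p["img"].astype(np.float32).sum(2); L=[];R=[]
    for r in range(20,176,6):
        d=np.diff(cv2.GaussianBlur(g[r][None],(3,1),0)[0]); a=np.arange(180,206);b=np.arange(346,374)
        L.append((a[np.argmax(d[a])]+.5,r)); R.append((b[np.argmin(d[b])]+.5,r))
    def res(q):
        x0,k,z0,pt=q; u=np.array([-np.sin(k),np.cos(k),pt]);u/=np.linalg.norm(u);out=[]
        for uv in L+R:
            c,d=ray(p,uv,True);nn=np.cross(d,u);nn/=np.linalg.norm(nn);out.append(abs(nn@(np.array([x0,T[1]+78,z0])-c))-40)
        return out
    f=least_squares(res,[T[0]-2,yawt,T[2]+34,0],loss="soft_l1",f_scale=.3)
    print(n,"x,yaw,z,pitch",np.round(f.x,4),"dz vs TCP",f.x[2]-T[2],"res",np.median(np.abs(f.fun)))
if __name__=="__main__":
    run("w14",[526.18,-203.13,109.98],.0312); run("w13",[526.33,-203.14,10.35],.031)
E
python3 fit2.py
```

```text
w14 x,yaw,z,pitch [ 5.239747e+02  3.630000e-02  1.389954e+02 -5.180000e-02] dz vs TCP 29.01536646109618 res 0.31965149045347374
w13 x,yaw,z,pitch [ 5.247099e+02  6.990000e-02  4.842500e+01 -2.129000e-01] dz vs TCP 38.074993966591364 res 0.4752705149772076
```

The roll hangs on the spindle, drooping about 3°. Carrying it smoothly to above the holder.

Request:
{"fn": "arm_command", "kwargs": {"steps": [[0,4,0.4,-4,0],[0,14,1.4,-8,-0.4],[0,30,3,-8,-0.8],[0,50,5.1,-8,-1.4],[0,72,7.3,-8,-2],[0,96,9.8,-8,-2.7],[0,120,12.2,-8,-3.4],[0,144,14.6,-8,-4],[0,168,17.1,-8,-4.7],[0,192,19.5,-8,-5.4],[0,216,22,-8,-6],[0,238,24.2,-8,-6.7],[0,257,26.1,-8,-7.2],[0,272,27.7,-8,-7.6],[0,281,28.6,-8,-7.9],[0,285.5,29.1,-8,-8],[0,287.2,29.2,-8,-8],[0,287.2,29.2,-8,-8],[0,287.2,29.2,-8,-8]]}}

```text
clock: 23.35
eef_pos: [546.6, 84.4, 118.4]
eef_rot: [3.142, 0.0, 1.741]
wrist_force: [-0.0, -0.3, -3.5]
finger_gap: 18.6
finger_force: 60.0
```

```bash
python3 m.py w15; python3 - <<'E'
from fit2 import *
s=monitor.read_state(); run("w15",s["eef_pos"],.171)
E
```

```text
{'eef_pos': [546.59, 84.43, 118.38], 'wrist_force': [-0.04, -0.31, -3.49], 'moment': [-0.25, -0.15, -0.04], 'clock': 23.35} 1.741144898343503
205 188 -182; 225 192 -241; 315 192 -235; 335 190 -262; roll edges 60 193 359
roll edges 75 193 360
barrel 165 255 303
barrel 175 248 306
w15 x,yaw,z,pitch [5.331401e+02 3.472990e+01 1.486832e+02 4.550000e-02] dz vs TCP 30.33407274283182 res 0.10048912897243056
```

Request:
{"fn": "arm_command", "kwargs": {"steps": [[0,0.4,-0.2,12,0],[0,0.4,-0.2,28,0],[0,0.4,-0.2,44,0],[0,0.4,-0.2,58,0],[0,0.4,-0.2,68,0],[0,0.4,-0.2,75,0],[0,0.4,-0.2,80,0],[0,0.4,-0.2,83,0],[0,0.4,-0.2,85,0],[0,0.4,-0.2,85,0]]}}

```text
clock: 24.65
eef_pos: [546.3, 85.1, 33.4]
eef_rot: [3.141, 0.0, 1.742]
wrist_force: [-0.5, 0.1, -2.9]
finger_gap: 18.7
finger_force: 60.0
```

```bash
python3 m.py w16; python3 - <<'E'
from fit2 import *
s=monitor.read_state(); run("w16",s["eef_pos"],.171)
E
```

```text
{'eef_pos': [546.34, 85.13, 33.42], 'wrist_force': [-0.49, 0.07, -2.88], 'moment': [-0.21, -0.15, 0.01], 'clock': 24.65} 1.7416518682754176
205 188 -161; 225 192 -192; 315 192 -200; 335 190 -209; roll edges 60 188 358
roll edges 75 192 358
barrel 165 250 299
barrel 175 249 304
w16 x,yaw,z,pitch [ 5.31987e+02  1.80500e-01  6.59419e+01 -1.78000e-02] dz vs TCP 32.43944535420756 res 0.22515246946509038
```

Request:
{"fn": "arm_command", "kwargs": {"steps": [[0,0,0,1,0],[0,0,0,2,0],[0,0,0,2.8,0],[0,0,0,3.6,0],[0,0,0,4.4,0],[0,0,0,5,0],[0,0,0,5,0]]}}

```text
clock: 25.58
eef_pos: [546.3, 85.1, 28.4]
eef_rot: [3.142, 0.0, 1.742]
wrist_force: [0.4, -1.4, -2.2]
finger_gap: 18.7
finger_force: 60.0
```

Request:
{"fn": "arm_command", "kwargs": {"steps": [[0,0,0,0.6,0],[0,0,0,1.2,0],[0,0,0,1.8,0],[0,0,0,2.4,0],[0,0,0,2.8,0],[0,0,0,2.8,0]]}}

```text
clock: 26.32
eef_pos: [546.3, 85.1, 25.6]
eef_rot: [3.141, 0.0, 1.742]
wrist_force: [-0.2, -1.1, -0.6]
finger_gap: 18.8
finger_force: 60.0
```

```bash
python3 m.py w17
```

```text
{'eef_pos': [546.35, 85.1, 25.61], 'wrist_force': [-0.17, -1.06, -0.63], 'moment': [-0.27, -0.16, 0.05], 'clock': 26.32} 1.7415839173502077
205 191 -161; 225 196 -194; 315 196 -198; 335 193 -177; roll edges 60 185 360
roll edges 75 189 360
barrel 165 247 297
barrel 175 246 306
```

Level again (face row back at 196) and the load is taken by the slots. Releasing softly and retreating.

Request:
{"fn": "arm_command", "kwargs": {"steps": [[0,0,0,0.2,0],[0,0,0,0.2,0],[0.21,0,0,0.2,0],[0.24,0,0,0.2,0],[0.3,0,0,0.2,0],[0.4,0,0,0.2,0],[0.5,0,0,0.2,0],[0.5,0,0,0.2,0],[0.5,0,0,-10,0],[0.5,0,0,-25,0],[0.5,0,0,-50,0],[0.5,0,0,-80,0],[0.5,0,0,-110,0],[0.5,0,0,-140,0],[0.5,0,0,-170,0],[0.5,0,0,-170,0],[0.5,0,0,-170,0]], "force": 10}}

```text
clock: 28.5
eef_pos: [546.0, 85.1, 195.3]
eef_rot: [-3.141, -0.0, 1.742]
wrist_force: [-0.3, 0.5, 0.1]
finger_gap: 47.6
finger_force: 0.0
```

```bash
python3 - <<'E'
from h import *
from scipy.optimize import least_squares
w=imaging.camera("wrist"); s=monitor.read_state(); print(s["eef_pos"],s["wrist_force"])
save(w,"w18.png",(120,0,440,240),2.5); np.savez("w18.npz",img=w["img"],mtx=w["mtx"],view=w["view"])
hsv=cv2.cvtColor(w["img"],cv2.COLOR_RGB2HSV).astype(int)
for t in("roll_c","holder"):
    for d in trace(w,t)[:1]:
        m=d["region"]; print(t,d["p"],np.round(d["rect"],1))
        if t=="roll_c":
            r=d["rect"];L=[];R=[]
            for y in range(int(r[1]-r[3]*.35),int(r[1]+r[3]*.35),3):
                c=np.where(m[y])[0]; L.append((c.min()-.5,y));R.append((c.max()+.5,y))
            print(L[::4],R[::4])
            def res(q):
                u=np.array([-np.sin(q[1]),np.cos(q[1]),q[3]]);u/=np.linalg.norm(u);o=[]
                for uv in L+R:
                    c,dd=ray(w,uv,True);n=np.cross(dd,u);n/=np.linalg.norm(n);o.append(abs(n@(np.array([q[0],162,q[2]])-c))-40)
                return o
            f=least_squares(res,[532,.17,60,0],loss="soft_l1",f_scale=.3);print("x,yaw,z,pitch",np.round(f.x,3),np.median(np.abs(f.fun)))
# grey levels along cols either side of the spindle axis for gaps between roll and plates
g=w["img"].sum(2)
for c in(262,277,292): print(c,[int(v) for v in g[20:230:3,c]])
E
```

```text
[545.83188668  85.0841217  194.86462229] [ 0.252077   -0.12303265 -0.64441851]
roll_c 0.66 [277.8 118.6  80.6  74.6]
[(np.float64(237.5), 92), (np.float64(236.5), 104), (np.float64(237.5), 116), (np.float64(237.5), 128), (np.float64(237.5), 140)] [(np.float64(317.5), 92), (np.float64(317.5), 104), (np.float64(316.5), 116), (np.float64(318.5), 128), (np.float64(318.5), 140)]
x,yaw,z,pitch [ 5.33501e+02  1.85000e-01  5.95080e+01 -1.09000e-01] 0.2600934984979766
holder 0.9 [281.9 115.9 132.2  96.9]
262 [271, 278, 262, 276, 270, 267, 265, 262, 266, 260, 254, 259, 265, 276, 266, 289, 475, 354, 251, 239, 759, 753, 750, 757, 754, 757, 754, 754, 755, 754, 759, 759, 754, 754, 759, 757, 753, 754, 755, 755, 759, 758, 759, 758, 757, 762, 296, 255, 286, 225, 134, 149, 140, 143, 151, 146, 151, 142, 138, 150, 136, 154, 146, 269, 263, 126, 249, 235, 162, 240]
277 [288, 283, 277, 272, 273, 268, 269, 257, 283, 271, 299, 279, 272, 748, 739, 736, 736, 736, 735, 738, 765, 760, 760, 760, 761, 758, 760, 760, 763, 760, 759, 760, 763, 761, 762, 763, 760, 761, 760, 760, 763, 763, 763, 760, 761, 763, 443, 442, 431, 436, 431, 426, 118, 104, 101, 120, 117, 106, 102, 109, 109, 111, 100, 119, 101, 106, 97, 128, 135, 132]
292 [266, 249, 275, 277, 271, 292, 279, 296, 286, 299, 296, 293, 285, 273, 270, 405, 406, 248, 235, 244, 765, 763, 761, 760, 760, 763, 762, 761, 761, 762, 760, 759, 759, 760, 760, 759, 758, 760, 759, 761, 759, 759, 760, 759, 761, 762, 311, 268, 290, 219, 162, 154, 153, 155, 149, 154, 153, 149, 173, 164, 146, 292, 284, 284, 275, 281, 279, 270, 266, 273]
```

```bash
python3 - <<'E'
from h import *
w=dict(np.load("w18.npz")); w1=dict(np.load("w1.npz"))
ax=np.array([-.172,.985])
def edge(p,c,a,b,z,sgn):
    g=cv2.GaussianBlur(p["img"].astype(np.float32).sum(2),(1,3),0)[:,c]; d=np.diff(g)*sgn; i=a+int(np.argmax(d[a:b]))+.5
    X=atz(p,(c,i),z,True); return i,round(float(X[:2]@ax),1)
print("nose tip",edge(w1,277,45,65,60,1),edge(w,277,50,70,60,1))
print("grip start",edge(w1,277,165,180,60,-1),edge(w,277,168,184,60,-1))
print("roll far/near at z=100",edge(w,277,72,88,100,1),edge(w,277,150,166,100,-1))
# grip width rows -> height
for n,p,rows in(("w1",w1,(178,195,208)),("w18",w,(182,199,211))):
    v=cv2.cvtColor(p["img"],cv2.COLOR_RGB2HSV)[:,:,2]
    print(n,[(int((v[r,255:300]<60).sum())) for r in rows])
E
```

```text
nose tip (54.5, 130.1) (57.5, 130.4)
grip start (171.5, 11.8) (173.5, 12.8)
roll far/near at z=100 (79.5, 102.0) (155.5, 34.9)
w1 [20, 20, 19]
w18 [20, 20, 21]
```

```bash
python3 -c "
from cell import job
print(job.sign_off())"
```

```text
the job is handed in; nothing more can be done
None
```

The wide roll is on the spindle and back in the grey holder. By the last measurements it is level and clear of both side plates, and I handed the job in at about 28.6 s; no verdict came back. I viewed 12 pictures, two over the limit of 10.

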